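# Snap the rack block onto the docking deck and press the load key

### The job

Pick up the orange rack block and press it down onto the three blue studs of the docking deck until it snaps fully home and lies flat on the grey stud bar. Let go of it, then press the green load key on the deck fully down and release it. Do not drop the block, and leave the tape roll, the two vials and the timer where they are.

Things in the scene. Friction and masses are not known exactly. Their poses are not given: they have to be found in the camera images.
- rack_center (a point): Centre, half-way up, of the loose orange rack block standing on the worktop: 50 (its x) x 120 (its y) x 50 mm tall, z up, about 0.25 kg; ten round caps in its top (2 mm proud, immovable). It is gripped across its 50 mm; turned half round it fits the same.
- rack: The same rack block; origin at the centre of its underside, same axes. In its underside are three square sockets, 22.5 mm wide and 17 mm deep, in one row along its y at -36, 0 and +36 mm from its middle, to go over the studs.
- deck_seat (a point): Middle of the docking deck on the centre line of the studs, at the height of the top of the grey stud bar (22 mm above the worktop). Deck axes: x across, y along the row of studs, z up. Fully home, the block's underside lies on the bar, its centre 25 mm above the height of this point, its y along the deck's y (either way round).
- stud_range (a point): 16 mm above deck_seat, at the height of the stud tops. Three blue studs stand along y, 36 mm apart, 20 mm across, 16 mm high, top 3 mm chamfered 45 degrees. Their grey bar (60 x 150 mm) is clamped rigidly on the deck with the middle stud up to 14 mm along y from here, either way (0 in x). This offset is not measured: find it by touch or eye; where the sockets miss, the block rests on the stud tops.
- deck: Fixed aluminium docking deck, 112 (x) x 225 (y) x 12 mm; origin on the worktop 22 mm below deck_seat, y extent -135 to +90 mm; two dark guide rails 18 mm high along y at x = -38, +38 mm. Over the studs the block sinks 4 to 5 mm with 1.2 mm play; then sprung steel noses in the end studs hold it up till pressed with some 12 to 25 N; it snaps home.
- load_key (a joint): Travel of the green load key: 0 released, 0.006 m fully down; a spring needs about 5 N for full travel and pushes it back up.
- load_key_top (a point): Middle of the top of the round green load key (26 mm in diameter), on the deck 112 mm from deck_seat toward the deck's -y; it is pressed straight down.
- tape_roll_mid (a point): Tape roll lying flat, 68 mm across, 19 mm high; a bystander. Point on its axis 9 mm above its underside.
- vial_a_mid (a point): Small vial with white cap, standing, 30 mm across, 56 mm high; a bystander. Point on its axis 9 mm above its foot.
- vial_b_mid (a point): Another such vial, a bystander; point on its axis 9 mm above its foot.
- timer_mid (a point): White bench timer, 60 x 68 x 18 mm; a bystander. Point in its middle, 9 mm above its underside.

How it is judged (in metres and radians):
On the way, in this order (a step that is already met when the one before it is completed fails the run):
1. the rack block is pressed fully home on the studs (z of rack_center in the frame of deck_seat between 0.0225 and 0.0268 m and x of rack_center in the frame of deck_seat between -0.005 and 0.005 m and y of rack_center in the frame of deck_seat between -0.018 and 0.018 m and angle between the z axis of rack and the z axis of deck, either way round below 0.03 rad), for 0.2 s.
2. the load key is pressed fully down while the fingers are off the block (value of joint load_key above 0.0048 m and contact force between the fingers and rack below 0.1 N), for 0.1 s.
At the end, for the whole second after the job is handed in: The rack block lies fully home and flat on the stud bar (its underside within 1.8 mm of the bar, within 5 mm of the row's centre line, tilt under 0.03 rad), at rest, and the load key has come back up (less than 1.5 mm down) (all of step 1 and value of joint load_key below 0.0015 m and linear speed of rack below 0.01 m/s); the robot touches nothing.
It fails at once if the rack block is dropped (falls freely faster than 0.6 m/s, as from some 20 mm) (linear speed of rack above 0.6 m/s and contact force between the fingers and rack below 0.1 N).
It fails at once if a bystander (tape roll, vial or timer) is moved by more than 25 mm (distance of any of tape_roll_mid, vial_a_mid, vial_b_mid, timer_mid from where it was at the start of the episode above 0.025 m).
It also fails if it takes over 50 s, if anything falls off the work surface, if the arm or the gripper's body presses on something with over 40 N, if the wrist force passes 120 N, or if a joint passes its speed limit or range.

### The arm

A 6-joint arm with a two-finger parallel gripper is mounted at the origin on a cart in front of the work surface, level with it; the furniture and walls round the work are solid. World frame = base frame: x ahead of the robot, y to its left, z up, the work surface at z = 0. Lengths are in m, angles in degrees, forces in N, time in s.
With the tool pointing down it reaches from about 0.425 to 0.95 m from the base axis. Payload 3.5 kg.
Tool frame: the origin (TCP) lies midway between the tips of the shut fingers; the grasp point (between the pads) lies 19 mm behind it; z points along the fingers, y is the direction in which the jaws open and shut (so a half turn about z gives the same grasp; the last joint's range is limited). The gripper opens to 85 mm and grips with 20 to 120 N. Pads are 22 mm wide; open, the fingers measure 114 mm over their backs; the gripper's body (76 mm by 85 mm) begins 54 mm behind the grasp point. The pads swing forward as they close: fully open they stand 13 mm farther back than shut.
Start: joints at [-72.766, 16.404, 90.338, -0, 73.258, -8.594], TCP at [0.294, -0.608, 0.231] pointing down, gripper open.
Joint ranges: [-158.93, 158.93], [-51.34, 127.21], [12.03, 142.37], [-87.48, 267.48], [13.55, 161.25], [-162.69, 162.69]. Speed limits (degrees/s): [159.86, 159.86, 180, 180, 180, 180].

### API

Orientations are given as [roll, pitch, yaw] about the fixed x, y, z axes, in that order (R = Rz(yaw) Ry(pitch) Rx(roll)).
In Python, from bench import robot gives the robot as it stands.
- The arm moves only by the shell command python3 -m creep 'ROWS' [FORCE]. ROWS is JSON, a list of rows, each a list of 7 numbers: the turn, a rotation vector about the tool's x, y, z in degrees, then the shift along the tool's x, y, z in m, then the opening, from -1 (shut) to 1 (fully open), so that 0 is half open. In form: [[wx, wy, wz, dx, dy, dz, hand], ...]. A call has 1 to 8 rows; each row is the pose to reach, as a shift and turn from the pose measured when the call began, along the tool's axes at that moment; what a row does not reach only later rows make up. A row lasts 1/12 s, in which the tool goes at most 41.7 mm and 7.16 degrees, less where a joint would pass 70% of its speed; a pose out of reach is approached as far as the arm can. A call with a gripper value outside its range is refused whole. The fingers move at their own pace and stop on an object; FORCE is the grip in N (left out, the last holds). Time passes only in rows, so rows that repeat a pose let the fingers close. It gives the time, the measured TCP pose, the force and the opening at its end, in the units of the state.
- robot.observe(): the state, without advancing time (a new reading comes with each control period).
- robot.snapshot(name): name is "scene" or "top" or "wrist"; returns a dict with "image" (400x640x3 uint8, red, green, blue), "fx", "fy", "cx", "cy" (pixels), "R" (3x3) and "t" (3): a world point X has camera coordinates R X + t; the wrist camera has in their place "T_tool_cam" (4x4, takes a point from camera to tool coordinates, whose origin is the TCP and whose axes are the flange's). Camera axes: x right, y down, z forward; pixel columns grow to the right and rows downward; lengths in m; the calibration is good to about 2 mm. A picture is of the moment at which its call begins: read the wrist's pose just before it. There is no depth.
- robot.sign_off(): hands the job in, once; it reports no verdict.
The state is a dict: "t": time; "q": joint angles; "qd": joint speeds; "effort": joint torques, N m; "eef_pos": TCP position; "eef_rot": TCP orientation; "contact_force": force on the tool from outside, world axes, zero at the start; "wrist_torque": the same for the moment, N m; "grip_width": finger opening in m.
Only numpy, scipy, OpenCV 4.12 (cv2) and the standard library are available. Lean on these libraries where they do the work, as an engineer would, in place of code of your own. Each camera call takes 0.05 s, during which the arm holds its last target. There are 200 camera calls.

## Working session

There is one attempt and no reset: what is moved stays moved. The work goes in short steps, Python scripts to look and compute and a shell command to move; the robot and the scene stay as the last step left them, time stands still between calls to the robot, and variables do not carry over. Pictures are saved under pics/ and viewed, about 8 in all and at most 12, crops included, and the job is handed in when it is done.

```bash
ls; mkdir -p pics; python3 - <<'E'
from bench import robot
import cv2, json
o=robot.observe(); print({k:o[k] for k in ("t","eef_pos","eef_rot","contact_force","grip_width")})
for n in ("scene","top"):
    s=robot.snapshot(n); cv2.imwrite(f"pics/{n}0.png",s["image"][:,:,::-1])
    print(n,s["fx"],s["fy"],s["cx"],s["cy"],s["R"],s["t"])
E
```

```text
pics
{'t': 0.0, 'eef_pos': array([ 0.29391974, -0.60692326,  0.22995152]), 'eef_rot': array([-1.79865877e+02, -2.13970977e-02,  2.58298319e+01]), 'contact_force': array([ 0.71547252,  0.40067573, -0.24677751]), 'grip_width': 0.08540145587561725}
scene 517.3555296265545 517.3555296265545 326.7478284261308 201.88599172835066 [[-0.61093088 -0.79159123 -0.01211572]
 [-0.6053668   0.47696026 -0.63721265]
 [ 0.51019066 -0.38195843 -0.77059279]] [0.47835634 0.34687702 0.70391326]
top 494.62753185664326 494.62753185664326 319.4288524181896 198.7551990633894 [[ 0.01787406 -0.99892901  0.04267726]
 [-0.98358721 -0.02523246 -0.17866035]
 [ 0.17954586 -0.03878342 -0.98298481]] [0.094103  0.6436005 0.8697124]
```

View pics/top0.png

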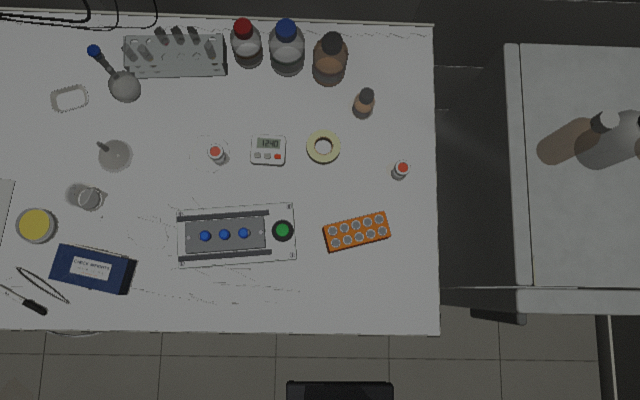

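View pics/scene0.png

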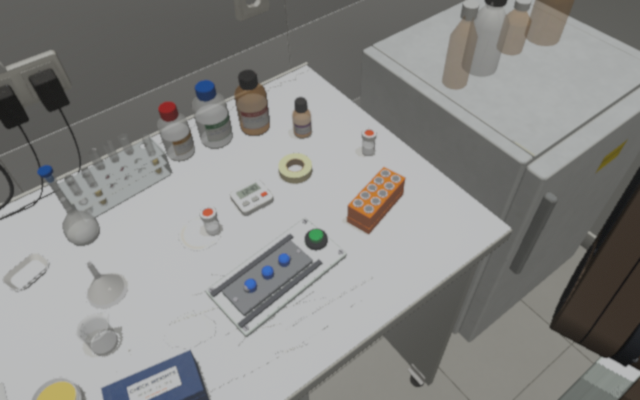

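Top view: deck centred near (236,235), studs at (205,236), (224,235), (244,233), key at (282,230), rack near (357,231). I'll enlarge it to read the pixels more closely.

```bash
python3 - <<'E'
import cv2
i=cv2.imread("pics/top0.png")[190:280,165:405]
cv2.imwrite("pics/crop1.png",cv2.convertScaleAbs(cv2.resize(i[:,:],(800,300),interpolation=cv2.INTER_CUBIC),alpha=1.5))
E
```

```text
(no output)
```

View pics/crop1.png

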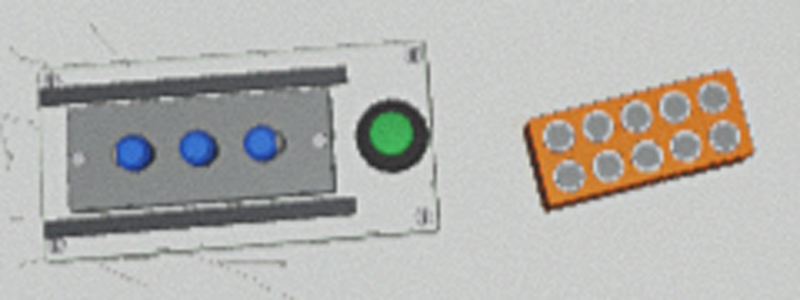

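The crop shows the corner caps at (558,135), (713,97), (725,136), (569,176) and the studs at (132,152), (197,147), (262,142). The key is at (391,133), and the deck corners are at (38,66), (425,40), (438,230), (50,260).

```bash
cat > h.py <<'E'
import numpy as np
from scipy.spatial.transform import Rotation as Ro
def ray(s,uv,z,pose=None):
    d=np.array([(uv[0]-s["cx"])/s["fx"],(uv[1]-s["cy"])/s["fy"],1])
    if pose is None: R=np.array(s["R"]).T; c=-R@np.array(s["t"])
    else:
        T=np.array(s["T_tool_cam"]); Rt=Ro.from_euler("xyz",pose["eef_rot"],degrees=True).as_matrix()
        R=Rt@T[:3,:3]; c=np.array(pose["eef_pos"])+Rt@T[:3,3]
    v=R@d; return c+v*(z-c[2])/v[2]
def togo(o,p,yaw):
    "shift (tool axes) and turn (rotvec, tool axes) to reach p pointing down with the given yaw"
    R=Ro.from_euler("xyz",o["eef_rot"],degrees=True); G=Ro.from_euler("xyz",[180,0,yaw],degrees=True)
    return (R.inv()*G).as_rotvec(degrees=True).round(2), R.inv().apply(np.array(p)-o["eef_pos"]).round(4)
E
python3 - <<'E'
from h import *; from bench import robot
s=robot.snapshot("top"); o=robot.observe()
f=lambda u,v,z: ray(s,(165+(u+.5)*.3-.5,190+(v+.5)*.3-.5),z)
caps=[f(*p,.052) for p in((558,135),(713,97),(725,136),(569,176))]
c=np.mean(caps,0); y=caps[0]-caps[1]+caps[3]-caps[2]; print("rack",c,np.degrees(np.arctan2(y[1],y[0])),np.linalg.norm(y)/2)
st=[f(*p,.038) for p in((132,152),(197,147),(262,142))]; print("studs",st); y=st[0]-st[2]; print(np.degrees(np.arctan2(y[1],y[0])),np.linalg.norm(y))
for z in(.02,.03): print("key",f(391,133,z))
dk=[f(*p,.012) for p in((38,66),(425,40),(438,230),(50,260))]; y=dk[0]-dk[1]+dk[3]-dk[2]
print("deck",np.mean(dk,0),np.degrees(np.arctan2(y[1],y[0])),np.linalg.norm(y)/2)
print(o["eef_pos"],o["eef_rot"])
a=ray(s,(357,231),.05)
for yaw in (0,15,180): print(yaw,togo(o,[c[0],c[1],.15],yaw))
E
```

```text
rack [0.58395889 0.03654227 0.052     ] 105.3312713830637 0.09042665254163958
studs [array([0.570021  , 0.32101296, 0.038     ]), array([0.57363941, 0.28507585, 0.038     ]), array([0.57727389, 0.24897913, 0.038     ])]
95.74957973593274 0.07239804435229782
key [0.58612246 0.17748545 0.02      ]
key [0.5849498  0.17713114 0.03      ]
deck [0.57640263 0.26498588 0.012     ] 95.46766198128046 0.22231668902771887
[ 0.2939569  -0.60706673  0.23026768] [-1.79896538e+02 -1.40154342e-02  2.58300590e+01]
0 (array([-1.000e-01,  1.000e-02,  2.583e+01]), array([ 0.5414, -0.4528,  0.0812]))
15 (array([-0.1 , -0.  , 10.83]), array([ 0.5414, -0.4528,  0.0812]))
180 (array([-1.0000e-02, -1.4000e-01, -1.5417e+02]), array([ 0.5414, -0.4528,  0.0812]))
```

```bash
M='[0,0,-79.5,0.541,-0.453,0.07,1]'; python3 -m creep '[[0,0,-79.5,0.541,-0.453,0.04,1],[0,0,-79.5,0.541,-0.453,0.04,1],[0,0,-79.5,0.541,-0.453,0.04,1],[0,0,-79.5,0.541,-0.453,0.04,1],[0,0,-79.5,0.541,-0.453,0.04,1],[0,0,-79.5,0.541,-0.453,0.04,1],[0,0,-79.5,0.541,-0.453,0.04,1],[0,0,-79.5,0.541,-0.453,0.04,1]]'; python3 - <<'E'
from h import *; from bench import robot
print(togo(robot.observe(),[.584,.0365,.16],105.3))
E
```

```text
t: 0.82
eef_pos: [0.4308, -0.3019, 0.2121]
eef_rot: [-180.0, -0.1, 83.5]
contact_force: [0.8, -0.2, -0.6]
grip_width: 0.0852
(array([-1.000e-02, -1.000e-01, -2.184e+01]), array([0.3536, 0.1137, 0.0526]))
```

```bash
python3 -m creep '[[0,0,-21.8,0.354,0.114,0.053,1],[0,0,-21.8,0.354,0.114,0.053,1],[0,0,-21.8,0.354,0.114,0.053,1],[0,0,-21.8,0.354,0.114,0.053,1],[0,0,-21.8,0.354,0.114,0.053,1],[0,0,-21.8,0.354,0.114,0.053,1],[0,0,-21.8,0.354,0.114,0.053,1],[0,0,-21.8,0.354,0.114,0.053,1]]';python3 -m creep '[[0,0,0,0,0,0,1],[0,0,0,0,0,0,1]]'; python3 - <<'E'
from h import *; from bench import robot; import cv2
o=robot.observe();s=robot.snapshot("wrist"); cv2.imwrite("pics/w1.png",s["image"][:,:,::-1])
np.save("o1.npy",o,allow_pickle=True)
print(togo(o,[.584,.0365,.16],105.3), s["fx"],s["cx"],s["cy"],s["T_tool_cam"])
E
```

```text
t: 1.48
eef_pos: [0.5666, -0.001, 0.1654]
eef_rot: [180.0, -0.1, 105.3]
contact_force: [0.2, -0.0, -0.5]
grip_width: 0.0853
t: 1.65
eef_pos: [0.5664, 0.0012, 0.1644]
eef_rot: [-179.9, -0.1, 105.5]
contact_force: [-0.1, -0.5, -0.2]
grip_width: 0.0854
(array([-0.1 , -0.13,  0.21]), array([0.0293, 0.0264, 0.0044])) 300.65324238808194 321.24715924889784 195.84056945996272 [[ 7.86270589e-04 -9.53197831e-01 -3.02346285e-01  7.80208266e-02]
 [ 9.99999585e-01  8.88792389e-04 -2.01506414e-04 -1.10937376e-03]
 [ 4.60798553e-04 -3.02346001e-01  9.53198134e-01 -1.43365992e-01]
 [ 0.00000000e+00  0.00000000e+00  0.00000000e+00  1.00000000e+00]]
```

View pics/w1.png

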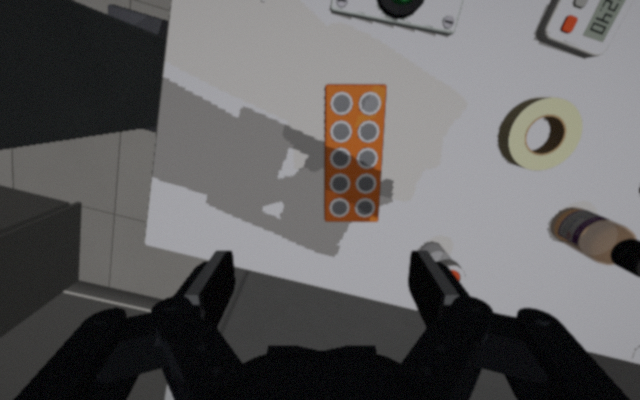

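Wrist view: corner caps at (342,103), (371,103), (366,208), (340,208). A vial at about (440,262) is close by, so I'll check the clearance.

```bash
python3 - <<'E'
from h import *; from bench import robot
o=np.load("o1.npy",allow_pickle=True).item();s=robot.snapshot("wrist"); t=robot.snapshot("top")
c=[ray(s,p,.052,o) for p in((342,103),(371,103),(366,208),(340,208))]
y=c[0]-c[3]+c[1]-c[2]; m=np.mean(c,0); print(m,np.degrees(np.arctan2(y[1],y[0])),np.linalg.norm(y)/2)
v=ray(t,(402,168),.056); print("vial",v, "in rack frame", Ro.from_euler("z",15.3,degrees=True).inv().apply(v-m))
print(togo(robot.observe(),[m[0],m[1],.11],105.3))
E
```

```text
[0.58437195 0.03841366 0.052     ] 105.57494232302224 0.09066625950958747
vial [ 0.70503053 -0.04839912  0.056     ] in rack frame [ 0.09347457 -0.11557446  0.004     ]
(array([-0.01, -0.07, -0.09]), array([0.0342, 0.0281, 0.0554]))
```

```bash
python3 -m creep '[[0,0,0,0.034,0.028,0.055,1],[0,0,0,0.034,0.028,0.055,1],[0,0,0,0.034,0.028,0.055,1],[0,0,0,0.034,0.028,0.055,1],[0,0,0,0.034,0.028,0.055,1]]'; python3 - <<'E'
from h import *; from bench import robot
print(togo(robot.observe(),[.5842,.0376,.018],105.4))
E
```

```text
t: 2.22
eef_pos: [0.5848, 0.0366, 0.1116]
eef_rot: [180.0, -0.0, 105.1]
contact_force: [-0.1, -0.1, 1.1]
grip_width: 0.0856
(array([ 0.05, -0.02, -0.28]), array([ 0.0011, -0.0004,  0.0936]))
```

```bash
python3 -m creep '[[0,0,-0.3,0.001,0,0.03,1],[0,0,-0.3,0.001,0,0.06,1],[0,0,-0.3,0.001,0,0.08,1],[0,0,-0.3,0.001,0,0.0935,1],[0,0,-0.3,0.001,0,0.0935,1],[0,0,-0.3,0.001,0,0.0935,1]]'; python3 -m creep '[[0,0,0,0,0,0,-1],[0,0,0,0,0,0,-1],[0,0,0,0,0,0,-1],[0,0,0,0,0,0,-1],[0,0,0,0,0,0,-1],[0,0,0,0,0,0,-1],[0,0,0,0,0,0,-1],[0,0,0,0,0,0,-1]]' 90
```

```text
t: 2.72
eef_pos: [0.5852, 0.0368, 0.0191]
eef_rot: [179.9, 0.0, 105.4]
contact_force: [0.5, 0.1, 0.2]
grip_width: 0.0852
t: 3.38
eef_pos: [0.5871, 0.0366, 0.0214]
eef_rot: [179.7, 0.1, 105.4]
contact_force: [0.3, -0.1, 6.1]
grip_width: 0.0485
```

```bash
python3 -m creep '[[0,0,0,0,0,-0.02,-1],[0,0,0,0,0,-0.05,-1],[0,0,0,0,0,-0.08,-1],[0,0,0,0,0,-0.1,-1],[0,0,0,0,0,-0.1,-1],[0,0,0,0,0,-0.1,-1]]'; python3 - <<'E'
from h import *; from bench import robot
o=robot.observe(); print(togo(o,[.5735,.2855,.125],95.7))
E
```

```text
t: 3.88
eef_pos: [0.587, 0.0367, 0.1221]
eef_rot: [179.6, 0.2, 105.4]
contact_force: [-0.3, -0.4, -2.9]
grip_width: 0.049
(array([0.45, 0.12, 9.69]), array([ 0.2435,  0.0531, -0.0031]))
```

```bash
python3 -m creep '[[0,0,9.7,0.2435,0.053,0.01,-1],[0,0,9.7,0.2435,0.053,0.01,-1],[0,0,9.7,0.2435,0.053,0.01,-1],[0,0,9.7,0.2435,0.053,0.01,-1],[0,0,9.7,0.2435,0.053,0.01,-1],[0,0,9.7,0.2435,0.053,0.01,-1],[0,0,9.7,0.2435,0.053,0.01,-1],[0,0,9.7,0.2435,0.053,0.01,-1]]'; python3 -m creep '[[0,0,0,0,0,0,-1],[0,0,0,0,0,0,-1]]'; python3 - <<'E'
from h import *; from bench import robot; import cv2
o=robot.observe(); print(o["eef_pos"],o["eef_rot"],togo(o,[.5735,.2855,.09],95.7))
s=robot.snapshot("wrist"); cv2.imwrite("pics/w2.png",cv2.resize(s["image"][100:300,200:460,::-1],(780,600),interpolation=cv2.INTER_CUBIC)); np.save("o2.npy",o,allow_pickle=True)
cv2.imwrite("pics/scene2.png",robot.snapshot("scene")["image"][:,:,::-1])
E
```

```text
t: 4.55
eef_pos: [0.5707, 0.2875, 0.108]
eef_rot: [179.9, 0.1, 95.9]
contact_force: [0.1, 0.2, -2.3]
grip_width: 0.0486
t: 4.72
eef_pos: [0.5691, 0.2863, 0.1052]
eef_rot: [-179.8, 0.2, 95.9]
contact_force: [0.2, -0.3, -2.6]
grip_width: 0.0487
[0.56908273 0.28628778 0.10515462] [-179.82969295    0.21750628   95.90651603] (array([-0.17,  0.22,  0.21]), array([-0.0012,  0.0044,  0.0151]))
```

View pics/w2.png

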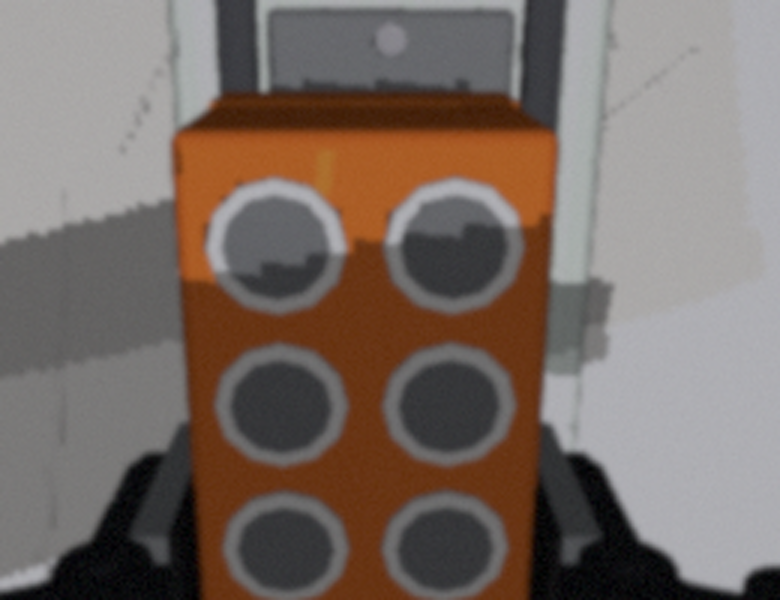

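The wrist view shows the cap rows at crop y=247, 405 and 548, the last being the middle row with caps at x=286 and 446. The far bar edge is at y≈12, from x=268 to 513.

```bash
python3 - <<'E'
from h import *; from bench import robot
o=np.load("o2.npy",allow_pickle=True).item(); s=robot.snapshot("wrist")
px=lambda u,v:(200+(u+.5)/3-.5,100+(v+.5)/3-.5)
zt=o["eef_pos"][2]+.0306
R=Ro.from_euler("xyz",o["eef_rot"],degrees=True)
rows=[(ray(s,px(a,v),zt,o)+ray(s,px(b,v),zt,o))/2 for a,b,v in((276,454,247),(281,450,405),(286,446,547))]
print("caps rows tool", [R.inv().apply(r-o["eef_pos"]).round(4) for r in rows])
y=rows[0]-rows[2]; print("block yaw",np.degrees(np.arctan2(y[1],y[0])))
e=[ray(s,px(*p),.022,o) for p in((268,12),(513,12))]; d=e[1]-e[0]
print("bar end mid",np.mean(e,0),"width",np.linalg.norm(d),"yaw",np.degrees(np.arctan2(d[1],d[0]))+90)
a=np.radians(95.6); print("stud est",np.mean(e,0)[:2]-.075*np.array([np.cos(a),np.sin(a)]))
print("block mid",rows[2], rows[0][:2]-.0452*np.array([np.cos(np.radians(95.9)),np.sin(np.radians(95.9))]))
E
```

```text
caps rows tool [array([ 0.0477, -0.0012, -0.0308]), array([ 0.0254, -0.0011, -0.0307]), array([ 0.0029, -0.001 , -0.0306])]
block yaw 96.14043615449263
bar end mid [0.56592515 0.36166869 0.022     ] width 0.058747279175474454 yaw 95.9536341996235
stud est [0.57324386 0.28702664]
block mid [0.56785515 0.28921344 0.13575462] [0.56770908 0.28879791]
```

View pics/scene2.png

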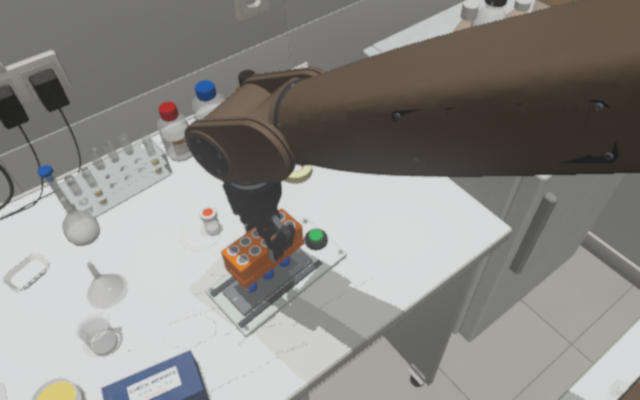

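The scene shows the block held level just over the studs. I'm centring it and lowering it to just above them.

```bash
python3 -m creep '[[-0.2,0.2,0.3,-0.0022,0.0051,0.01,-1],[-0.2,0.2,0.3,-0.0022,0.0051,0.025,-1],[-0.2,0.2,0.3,-0.0022,0.0051,0.036,-1],[-0.2,0.2,0.3,-0.0022,0.0051,0.041,-1],[-0.2,0.2,0.3,-0.0022,0.0051,0.041,-1],[-0.2,0.2,0.3,-0.0022,0.0051,0.041,-1]]'; python3 - <<'E'
from h import *; from bench import robot
print(togo(robot.observe(),[.5735,.2855,.0584],95.7))
E
```

```text
t: 5.37
eef_pos: [0.5759, 0.2839, 0.0657]
eef_rot: [179.8, -0.0, 95.5]
contact_force: [0.2, -0.9, -1.9]
grip_width: 0.0482
(array([ 0.19, -0.02, -0.19]), array([ 0.0018, -0.0022,  0.0072]))
```

```bash
python3 -m creep '[[0.2,0,-0.2,0.0006,-0.0013,0.001,-1],[0.2,0,-0.2,0.0006,-0.0013,0.003,-1],[0.2,0,-0.2,0.0006,-0.0013,0.005,-1],[0.2,0,-0.2,0.0006,-0.0013,0.007,-1],[0.2,0,-0.2,0.0006,-0.0013,0.008,-1]]'; python3 -m creep '[[0,0,0,0,0,0.0,-1]]'
```

```text
t: 5.78
eef_pos: [0.5745, 0.2845, 0.0576]
eef_rot: [-180.0, -0.0, 95.7]
contact_force: [-0.4, -0.1, -2.2]
grip_width: 0.0483
t: 5.87
eef_pos: [0.5743, 0.2845, 0.0573]
eef_rot: [-180.0, -0.0, 95.7]
contact_force: [0.9, 0.1, -2.3]
grip_width: 0.0485
```

```bash
python3 -m creep '[[0,0,0,0,0,0.001,-1],[0,0,0,0,0,0.002,-1],[0,0,0,0,0,0.002,-1]]';python3 -m creep '[[0,0,0,0,0,0.001,-1],[0,0,0,0,0,0.002,-1],[0,0,0,0,0,0.002,-1]]'
```

```text
t: 6.12
eef_pos: [0.5744, 0.2848, 0.0554]
eef_rot: [-180.0, -0.1, 95.7]
contact_force: [-0.2, 1.1, -1.4]
grip_width: 0.0485
t: 6.37
eef_pos: [0.575, 0.2851, 0.0544]
eef_rot: [179.9, -0.1, 95.7]
contact_force: [0.1, 0.1, 2.8]
grip_width: 0.0484
```

The block has sunk about 5 mm over the studs onto the noses. Pressing on.

```bash
python3 -m creep '[[0,0,0,0,0,0.002,-1],[0,0,0,0,0,0.003,-1],[0,0,0,0,0,0.004,-1],[0,0,0,0,0,0.004,-1]]' 110
```

```text
t: 6.7
eef_pos: [0.5759, 0.2854, 0.0534]
eef_rot: [179.9, -0.1, 95.7]
contact_force: [-4.3, -1.7, 10.6]
grip_width: 0.0482
```

```bash
python3 -m creep '[[0,0,0,0,-0.001,0.004,-1],[0,0,0,0,-0.0015,0.006,-1],[0,0,0,0,-0.0015,0.008,-1],[0,0,0,0,-0.0015,0.009,-1],[0,0,0,0,-0.0015,0.009,-1]]'
```

```text
t: 7.12
eef_pos: [0.575, 0.2856, 0.0449]
eef_rot: [179.7, -0.1, 95.7]
contact_force: [0.6, 1.2, -2.6]
grip_width: 0.0482
```

```bash
python3 -m creep '[[0,0,0,0,0,0.002,-1],[0,0,0,0,0,0.003,-1],[0,0,0,0,0,0.003,-1]]'; python3 -m creep '[[0,0,0,0,0,0.003,-1],[0,0,0,0,0,0.004,-1],[0,0,0,0,0,0.004,-1],[0,0,0,0,0,0.004,-1]]'
```

```text
t: 7.37
eef_pos: [0.5748, 0.2855, 0.0435]
eef_rot: [179.8, -0.1, 95.7]
contact_force: [-5.6, -1.1, 10.4]
grip_width: 0.0485
t: 7.7
eef_pos: [0.5749, 0.2855, 0.0435]
eef_rot: [180.0, -0.0, 95.7]
contact_force: [-9.6, -2.6, 20.0]
grip_width: 0.0484
```

Home height was reached (TCP 0.0435, expected 0.0434) and holds at 20 N. Releasing.

```bash
python3 -m creep '[[0,0,0,0,0,0,-1],[0,0,0,0,0,0,0.5],[0,0,0,0,0,0,0.5],[0,0,0,0,0,0,0.5],[0,0,0,0,0,0,0.5],[0,0,0,0,0,0,0.5]]'; python3 -m creep '[[0,0,0,0,0,-0.02,0.5],[0,0,0,0,0,-0.05,0.5],[0,0,0,0,0,-0.08,0.5],[0,0,0,0,0,-0.08,0.5],[0,0,0,0,0,-0.08,0.5]]'; python3 - <<'E'
from h import *; from bench import robot; import cv2
o=robot.observe(); print(togo(o,[.5862,.1775,.08],95.7))
s=robot.snapshot("wrist"); t=robot.snapshot("scene")["image"][170:340,180:360]
cv2.imwrite("pics/w3.png",np.hstack([cv2.resize(s["image"],(480,300)),cv2.resize(t,(318,300))])[:,:,::-1])
E
```

```text
t: 8.2
eef_pos: [0.5749, 0.2854, 0.043]
eef_rot: [180.0, 0.0, 95.7]
contact_force: [0.3, -0.3, -0.2]
grip_width: 0.0639
t: 8.62
eef_pos: [0.5767, 0.2859, 0.1259]
eef_rot: [179.7, -0.1, 95.7]
contact_force: [0.6, 0.7, 0.1]
grip_width: 0.0638
(array([ 0.34, -0.06,  0.05]), array([-0.1089, -0.0016,  0.0458]))
```

View pics/w3.png

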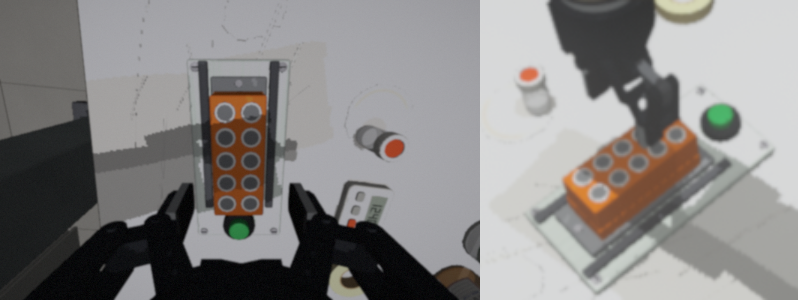

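The block lies flat on the bar, with the key clear at left-pane (238,230). Moving over the key with the fingers shut.

```bash
python3 -m creep '[[0.3,0,0,-0.109,-0.0016,0,-1],[0.3,0,0,-0.109,-0.0016,0,-1],[0.3,0,0,-0.109,-0.0016,0,-1],[0.3,0,0,-0.109,-0.0016,0.03,-1],[0.3,0,0,-0.109,-0.0016,0.06,-1],[0.3,0,0,-0.109,-0.0016,0.07,-1],[0.3,0,0,-0.109,-0.0016,0.07,-1],[0.3,0,0,-0.109,-0.0016,0.07,-1]]'; python3 -m creep '[[0,0,0,0,0,0.005,-1],[0,0,0,0,0,0.01,-1],[0,0,0,0,0,0.012,-1],[0,0,0,0,0,0.012,-1]]'
```

```text
t: 9.38
eef_pos: [0.5825, 0.1767, 0.0507]
eef_rot: [-179.4, 0.0, 95.8]
contact_force: [0.3, -0.0, -0.1]
grip_width: -0.0001
t: 9.72
eef_pos: [0.5823, 0.1769, 0.0388]
eef_rot: [-179.5, 0.0, 95.8]
contact_force: [-0.0, 0.2, 0.3]
grip_width: 0.0
```

```bash
python3 -m creep '[[-0.5,0,0,0,0.004,0.002,-1],[-0.5,0,0,0,0.004,0.004,-1],[-0.5,0,0,0,0.004,0.006,-1],[-0.5,0,0,0,0.004,0.006,-1]]'; python3 -m creep '[[0,0,0,0,0,0.002,-1],[0,0,0,0,0,0.004,-1],[0,0,0,0,0,0.005,-1],[0,0,0,0,0,0.005,-1]]'
```

```text
t: 10.05
eef_pos: [0.5868, 0.1774, 0.033]
eef_rot: [180.0, 0.0, 95.8]
contact_force: [-0.1, 0.6, 2.4]
grip_width: 0.0001
t: 10.38
eef_pos: [0.5869, 0.1774, 0.0283]
eef_rot: [180.0, 0.0, 95.8]
contact_force: [-1.9, -1.0, 3.8]
grip_width: -0.0001
```

```bash
python3 -m creep '[[0,0,0,0,0,0.002,-1],[0,0,0,0,0,0.004,-1],[0,0,0,0,0,0.004,-1],[0,0,0,0,0,0.004,-1],[0,0,0,0,0,0.004,-1]]'
```

```text
t: 10.8
eef_pos: [0.5872, 0.1775, 0.0278]
eef_rot: [-179.9, 0.0, 95.8]
contact_force: [-9.6, -1.4, 18.7]
grip_width: 0.0
```

The key is at its hard stop, at 18.7 N with no further travel, and was held there. Lifting off.

```bash
python3 -m creep '[[0,0,0,0,0,-0.01,-1],[0,0,0,0,0,-0.04,-1],[0,0,0,0,0,-0.08,-1],[0,0,0,-0.05,0,-0.12,-1],[0,0,0,-0.1,0,-0.15,-1],[0,0,0,-0.1,0,-0.15,-1],[0,0,0,-0.1,0,-0.15,-1],[0,0,0,-0.1,0,-0.15,-1]]'; python3 - <<'E'
from bench import robot; import cv2, numpy as np
a=robot.snapshot("scene")["image"][130:350,150:430]; b=robot.snapshot("wrist")["image"]
cv2.imwrite("pics/fin.png",np.hstack([cv2.resize(a,(400,314)),cv2.resize(b,(400,314))])[:,:,::-1])
E
```

```text
t: 11.47
eef_pos: [0.5984, 0.0766, 0.1792]
eef_rot: [179.9, 0.1, 95.6]
contact_force: [-0.0, -0.3, -0.8]
grip_width: -0.0002
```

View pics/fin.png

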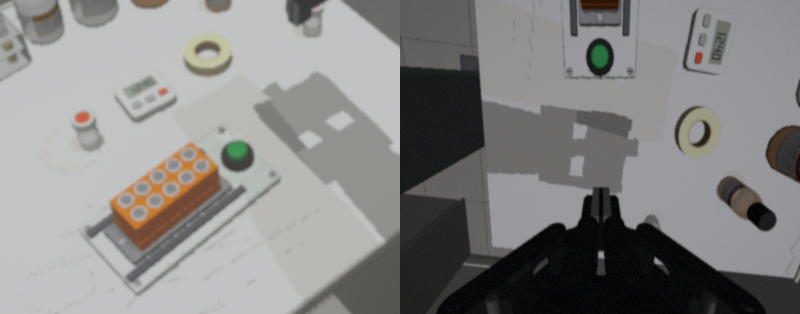

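The block lies flat on the bar, the key at left pane (237,152) is back up, the bystanders are undisturbed and the arm is clear.

```bash
python3 -m creep '[[0,0,0,0,0,0,-1],[0,0,0,0,0,0,-1]]'; python3 -c "
from bench import robot
robot.sign_off()"
```

```text
t: 11.73
eef_pos: [0.5951, 0.0797, 0.174]
eef_rot: [-179.6, -0.0, 95.9]
contact_force: [-0.8, 0.2, -0.0]
grip_width: -0.0001
the job is handed in; nothing more can be done
```

The rack block is pressed home on the studs, the load key has been pressed and released, and the job was handed in at about 11.7 s. Sign-off gave no verdict.

- **Block:** I aligned it by camera. It sank about 5 mm over the studs, then snapped past the noses when pressed. It stopped at TCP height 43.5 mm (43.4 mm expected) and held there under 20 N before I let go.
- **Key:** With the fingers off the block, I pressed the key about 6 mm to its hard stop at 18.7 N, then lifted off.
- **Last checks:** The final picture shows the block flat on the bar, the key back up and the arm clear. The tape roll, timer and vial by the deck look undisturbed. The other vial is partly hidden by the gripper there, but nothing touched it.
- **Disagreement:** The top and wrist cameras differed by about 2 mm along the row of studs. I took the offset between block and studs mainly from the wrist view, and it fitted first time.

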